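# Make up two reagent kits

### The job

Make up the two kits from the stock standing on the bench. The narrow tray with three equal square pockets gets one of the small white bottles in its middle pocket and a large screw-cap tube in each end pocket; the tray with two pockets gets the other white bottle in its small square pocket and the small lidded box, lid up, in its large pocket. Everything must stand upright on its pocket floor, let go and at rest; leave the timer and the tape roll where they are.

Things in the scene. Friction and masses are not known exactly. Their poses are not given: they have to be found in the camera images.
- tray_three: grey plastic kit tray, 78 mm (x) by 230 mm (y) by 14 mm, with three equal pockets in a row, each 58 x 58 mm, centred at (0, -76), (0, 0) and (0, +76) mm. Pockets 10 mm deep: floor at z = 4 mm, top face at z = 14 mm. The tray is fixed. At each y end a 50 mm wide lip sticks out 11 mm. Origin: centre of the underside; y along the row of pockets, z up.
- tray_two: grey plastic kit tray, 107 mm (x) by 201 mm (y) by 14 mm, with two pockets: a large one 87 mm (x) by 105 mm (y) centred at (0, -38) mm and a small square one 58 x 58 mm centred at (0, +61.5) mm. Pockets 10 mm deep: floor at z = 4 mm, top face at z = 14 mm. The tray is fixed. At each y end a 50 mm wide lip sticks out 11 mm. Origin: centre of the underside; y along the row of pockets, z up.
- tube_1: 50 ml screw-cap plastic tube with a blue cap, standing free and upright on the bench, 115 mm tall, wall 29 mm in diameter up to z = 100 mm, cap 34 mm in diameter above that; about 40 g; it stands flat on its own foot. Origin: centre of its underside, z up along the tube. Same as the other tube
- tube_2: 50 ml screw-cap plastic tube with a blue cap, standing free and upright on the bench, 115 mm tall, wall 29 mm in diameter up to z = 100 mm, cap 34 mm in diameter above that; about 40 g; it stands flat on its own foot. Origin: centre of its underside, z up along the tube. Same as the other tube
- bottle_1: small white screw-cap reagent bottle standing upright, 74 mm tall, body 41 mm in diameter up to z = 57 mm, cap 38 mm in diameter above; about 70 g. Origin: centre of its underside, z up. Same as the other bottle
- bottle_2: small white screw-cap reagent bottle standing upright, 74 mm tall, body 41 mm in diameter up to z = 57 mm, cap 38 mm in diameter above; about 70 g. Origin: centre of its underside, z up. Same as the other bottle
- parts_box: small closed red box with a fixed lid, 83 mm (x) by 63 mm (y) by 37 mm; about 90 g. Its long side goes along the 105 mm side of the large pocket. Grasp across the 63 mm. Origin: centre of its underside, z up through the lid
- timer: flat white timer lying face up, 60 x 60 x 15 mm, a bystander to be left alone. Origin: centre of its underside
- tape_roll: roll of label tape lying flat, 78 mm in diameter, 19 mm high, a bystander to be left alone. Origin: centre of its underside
Mind the look-alikes: they are no part of the job. Of the things that look like the parts_box, the smaller one is meant.

How it is judged:
By the outcome, as a careful person would: the job done as asked, in the order asked, and still so for the second after the job is handed in, with the robot touching nothing.
It also fails if it takes over 126 s, if anything falls off the work surface, if the arm or the gripper's body presses on something with over 40 N, if the wrist force passes 120 N, or if a joint passes its speed limit or range.

### The arm

A 6-joint arm with a two-finger parallel gripper is mounted at the origin on a cart in front of the work surface, level with it; the furniture and walls round the work are solid. World frame = base frame: x ahead of the robot, y to its left, z up, the work surface at z = 0. Lengths are in m, angles in degrees, forces in N, time in s.
With the tool pointing down it reaches from about 0.35 to 0.725 m from the base axis. Payload 4.3 kg.
Tool frame: the origin (TCP) lies on the centre line of the jaws, within the pads' length; the fingertips stand 11 mm ahead of it and the grasp point (between the pads) lies 8 mm behind it (ctrl.nose_length is the z of the fingertips in the tool frame, in m); z points along the fingers, y is the line along which they close (so a half turn about z gives the same grasp; the last joint's range is limited). The gripper opens to 85 mm and grips with 20 to 120 N. Pads are 22 mm wide; open, the fingers measure 114 mm over their backs; the gripper's body (76 mm by 85 mm) begins 54 mm behind the grasp point. The pads swing forward as they close: fully open they stand 13 mm farther back than shut.
Start: joints at [-70.777, 21.618, 4.641, 73.018, 0, 83.68], TCP at [0.248, -0.519, 0.242] pointing down, gripper open.
Joint ranges: [-156.06, 156.06], [-48.1, 94.91], [-58.44, 69.94], [-101.28, 121.22], [-78.64, 73.56], [-180, 180]. Speed limits (degrees/s): [147.25, 147.25, 180, 180, 180, 180].

### API

Orientations are given as [roll, pitch, yaw] about the fixed x, y, z axes, in that order (R = Rz(yaw) Ry(pitch) Rx(roll)).
In Python, from bench import ctrl gives the robot as it stands. The module is installed in compiled form; this text tells all that it offers.
- The arm moves only by the tool send_rows, never from a script. Its argument "moves" is a list of rows, each a list of 3 entries, a list of its own where there are three numbers: the shift along the tool's x, y, z in m, then the turn about the tool's z in rad, then the finger opening in m, from 0 to 0.0854. A call has exactly 8 rows; each row is the pose to reach, as a shift and turn from the pose commanded when the call began, along the tool's axes at that moment; what a row does not reach only later rows make up. A row lasts 1/12 s, in which the tool goes at most 41.7 mm and 7.16 degrees, less where a joint would pass 70% of its speed; a pose out of reach is approached as far as the arm can. A call with a gripper value outside its range is refused whole. The fingers move at their own pace and stop on an object; the grip force is fixed at half the most. Time passes only in rows, so rows that repeat a pose let the fingers close, or fill a call up. It gives the time, the measured TCP pose, the force, the opening and the grip force at its end, in the units of the state.
- ctrl.get_state(): the state, without advancing time (a new reading comes with each control period).
- ctrl.read_camera(name): name is "scene" or "side" or "wrist"; returns a dict with "pixels" (480x640x3 uint8, red, green, blue), "depth" (480x640 float32, m along the optical axis (not along the pixel's ray), 0 where there is no reading), "intrinsics" (3x3 intrinsics, pixels), "R" (3x3) and "t" (3): a world point X has camera coordinates R X + t. Camera axes: x right, y down, z forward; pixel columns grow to the right and rows downward; lengths in m; the calibration is good to about 2 mm. The wrist camera is an equidistant fisheye: a pixel r from the principal point sees the ray r / f radians off the axis. A picture is of the moment at which its call begins.
- ctrl.hand_in(): hands the job in; it is judged then, once.
The state is a dict: "time": time; "qpos": joint angles; "qd": joint speeds; "joint_torque": joint torques, N m; "tcp_pos": TCP position; "orientation": TCP orientation; "ft_force": force on the tool from outside, world axes, zero at the start; "wrist_torque": the same for the moment, N m; "gripper_width": finger opening in m; "grip_force": force on a finger pad.
Only numpy, scipy, OpenCV 4.12 (cv2) and the standard library are available. Lean on these libraries where they do the work, as an engineer would, in place of code of your own. Each camera call takes 0.05 s, during which the arm holds its last target. There are 200 camera calls.

## Working session

There is one attempt and no reset: what is moved stays moved. The work goes in short steps, Python scripts to look and compute and a tool call to move; the robot and the scene stay as the last step left them, time stands still between calls to the robot, and variables do not carry over. Pictures are saved under pics/ and viewed, at most 14 in all, crops included, and the job is handed in when it is done.

Besides the shell and the picture viewer there is one more tool, called after "Request:" as name(argument=value, ...), one argument or row to a line, values as JSON. send_rows: Moves the arm, as the interface text tells. Its arguments: {"type":"object","properties":{"moves":{"type":"array","items":{"type":"array"}}},"required":["moves"]}

```bash
mkdir -p pics; cat > h.py <<'E'
import numpy as np, cv2
from bench import ctrl
def cam(n): return ctrl.read_camera(n)
def save(c,f): cv2.imwrite('pics/'+f,cv2.cvtColor(c['pixels'],cv2.COLOR_RGB2BGR))
def pts(c):
    "world xyz per pixel from depth (pinhole cams)"
    K=c['intrinsics'];d=c['depth'];v,u=np.mgrid[:480,:640]
    P=np.stack([(u-K[0,2])/K[0,0]*d,(v-K[1,2])/K[1,1]*d,d],-1)
    return (P-c['t'])@c['R']
def ray(c,u,v,z):
    K=c['intrinsics'];r=np.array([(u-K[0,2])/K[0,0],(v-K[1,2])/K[1,1],1])@c['R'];o=-c['R'].T@c['t']
    return o+r*(z-o[2])/r[2]
E
python3 - <<'E'
from h import *
for n in('scene','side'):
    c=cam(n);save(c,n+'0.png');np.savez(n+'0.npz',**c);print(n,-c['R'].T@c['t'],c['R'][2],c['intrinsics'][0])
print(ctrl.get_state(),ctrl.nose_length)
E
```

```text
scene [0.13021666 0.44182868 0.78115109] [ 0.48869823 -0.44876864 -0.74818497] [439.49078898   0.         319.05216327]
side [ 0.54587534 -1.16236376  0.70091363] [ 0.03212161  0.86596354 -0.49907448] [489.6655898    0.         325.25204902]
{'time': 0.1, 'qpos': array([-7.07786406e+01,  2.16565614e+01,  4.57022609e+00,  7.30205821e+01,
        2.12487783e-04,  8.36802479e+01]), 'qd': array([-0.05156014, -0.09128797,  0.07325537,  0.02624512,  0.03089449,
        0.01108738]), 'joint_torque': array([ 7.37185601e-04, -4.64695072e+01,  2.70582157e+01,  1.20321198e-02,
       -1.69503446e-04, -2.52824663e-06]), 'tcp_pos': array([ 0.24772782, -0.51824764,  0.24146333]), 'orientation': array([-1.79893756e+02, -1.19803338e-02,  2.55411002e+01]), 'ft_force': array([-0.41321028, -0.45498476,  0.11253811]), 'wrist_torque': array([ 0.01492675, -0.03100959, -0.00308676]), 'grip_force': 0.0, 'gripper_width': 0.0854019309423174} 0.011
```

View pics/scene0.png

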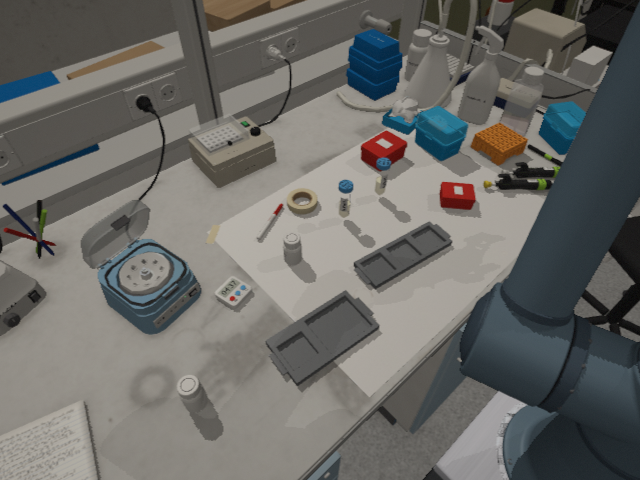

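View pics/side0.png

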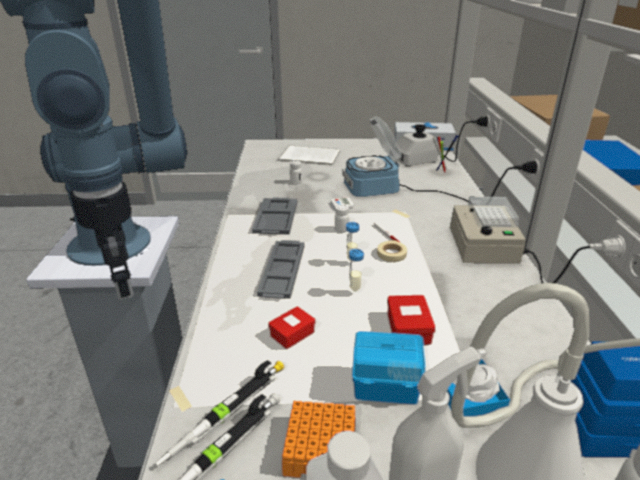

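Scene view:
- Tubes at (345,197) and (384,175).
- White bottles at (292,248) and (190,393).
- tray_three at (403,255) and tray_two at (322,336).
- Red box candidates at (384,150) and (457,195); the nearer one looks smaller. I'll measure both.

```bash
cat > m.py <<'E'
from h import *
c=dict(np.load('scene0.npz'));P=pts(c);px=c['pixels'].astype(int)
hsv=cv2.cvtColor(c['pixels'],cv2.COLOR_RGB2HSV)
def sub(m,u0,u1,v0,v1):
    o=np.zeros_like(m);o[v0:v1,u0:u1]=m[v0:v1,u0:u1];return o
z=P[...,2]
red=((hsv[...,0]<8)|(hsv[...,0]>172))&(hsv[...,1]>150)
for n,b in(('boxA',(355,412,130,172)),('boxB',(435,480,175,212))):
    m=sub(red|(z>.02),*b)
    q=P[m]; zt=np.percentile(q[:,2],90); top=q[(abs(q[:,2]-zt)<.006)]
    print(n,'ztop',zt,cv2.minAreaRect((top[:,:2]*1000).astype(np.float32)),len(top))
for n,b,h in(('tube1',(330,362,172,222),.115),('tube2',(370,396,152,197),.115),('bot1',(278,308,228,270),.074),('bot2',(172,212,368,420),.074)):
    m=sub(z>.02,*b);q=P[m];zt=np.percentile(q[:,2],97);top=q[abs(q[:,2]-h)<.005]
    print(n,zt,cv2.minEnclosingCircle((top[:,:2]*1000).astype(np.float32)),np.median(top[:,:2],0),len(top))
gray=(hsv[...,2]<110)&(hsv[...,1]<70)
for n,b in(('three',(345,465,215,295)),('two',(255,390,285,390))):
    m=sub(gray&(abs(z-.014)<.004),*b).astype(np.uint8)
    k,l,s,_=cv2.connectedComponentsWithStats(m);i=1+s[1:,4].argmax();q=P[l==i]
    print(n,np.median(q[:,2]),cv2.minAreaRect((q[:,:2]*1000).astype(np.float32)),len(q))
m=sub(z>.008,290,322,185,216);print('tape',cv2.minEnclosingCircle((P[m][:,:2]*1000).astype(np.float32)))
m=sub(z>.008,214,254,275,308);print('timer',cv2.minEnclosingCircle((P[m][:,:2]*1000).astype(np.float32)))
cv2.imwrite('pics/boxes.png',cv2.resize(c['pixels'][100:250,240:490,::-1],None,fx=3.2,fy=3.2,interpolation=cv2.INTER_CUBIC)[:, :800])
E
python3 m.py
```

```text
boxA ztop 0.11109560072279816 ((647.4287109375, -243.08856201171875), (34.76075744628906, 33.767520904541016), 48.00148010253906) 135
boxB ztop 0.03806451595178663 ((505.1157531738281, -377.14080810546875), (81.14311218261719, 65.78965759277344), 38.806365966796875) 567
tube1 0.11566903595555222 ((649.5352172851562, -117.89058685302734), 17.790559768676758) [ 0.64832322 -0.1163401 ] 130
tube2 0.11538002371168472 ((647.4847412109375, -243.34393310546875), 18.963518142700195) [ 0.64672826 -0.24082358] 115
bot1 0.07524445673351796 ((634.61865234375, 57.24849319458008), 19.097265243530273) [0.63388481 0.05861595] 183
bot2 0.07408928590430412 ((499.1822814941406, 396.0163269042969), 18.5474910736084) [0.49849876 0.39647909] 378
three 0.013285588181163115 ((474.62310791015625, -138.4876708984375), (250.30072021484375, 79.28499603271484), 82.31942749023438) 1411
two 0.013580240813439158 ((444.4613952636719, 140.91427612304688), (220.9368438720703, 108.47730255126953), 84.51786804199219) 2481
tape ((461.3779296875, 168.74847412109375), 429.2326354980469)
timer ((405.872802734375, 319.5756530761719), 301.5495910644531)
```

View pics/boxes.png

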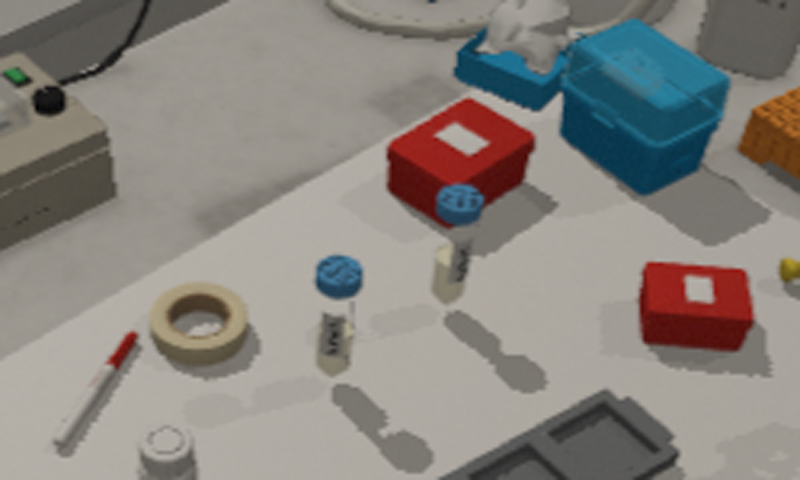

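The box candidates are (384,150), whose height and footprint look larger, and (457,195), which measures 81x66x38 mm. The second fits the 83x63x37 description. In the crop, the one at crop (695,305) is clearly smaller than the one at (460,155), so it is the parts_box. Next I'll compute pocket centres and axes.

```bash
cat > m2.py <<'E'
from h import *
def axis(r):
    b=cv2.boxPoints(r);e=max((b[1]-b[0],b[2]-b[1]),key=np.linalg.norm);return np.degrees(np.arctan2(e[1],e[0]))%180
T3=((474.6,-138.5),(250.3,79.3),82.32);T2=((444.5,140.9),(220.9,108.5),84.52);B=((505.1,-377.1),(81.1,65.8),38.8)
for n,r,o in(('three',T3,(-76,0,76)),('two',T2,(-38,61.5))):
    a=axis(r);d=np.array([np.cos(np.radians(a)),np.sin(np.radians(a))]);print(n,a,[np.round(r[0]+k*d,1) for k in o])
print('box axis',axis(B))
c=dict(np.load('scene0.npz'));P=pts(c);hsv=cv2.cvtColor(c['pixels'],cv2.COLOR_RGB2HSV)
red=((hsv[...,0]<8)|(hsv[...,0]>172))&(hsv[...,1]>150)
m=np.zeros_like(red);m[130:172,355:412]=red[130:172,355:412];q=P[m&(P[...,2]>.02)]
print('big',q.min(0),q.max(0))
d=dict(np.load('side0.npz'));
for k in(c,d):
  Q=pts(k);s=(Q[...,2]>.03)&(Q[...,2]<.08)&(Q[...,0]>.4)&(Q[...,0]<.75)&(abs(Q[...,1])<.45)
  n,l,st,_=cv2.connectedComponentsWithStats(s.astype(np.uint8))
  print([(np.round(Q[l==i].mean(0),3),st[i,4]) for i in range(1,n) if st[i,4]>25])
  # tray two depth check of large/small pocket
E
python3 m2.py
```

```text
three 82.32001 [array([ 464.4, -213.8]), array([ 474.6, -138.5]), array([484.8, -63.2])]
two 84.52 [array([440.9, 103.1]), array([450.4, 202.1])]
box axis 38.800022
big [ 0.13021666 -0.42190989  0.02045612] [0.79242211 0.44182868 0.78115109]
[(array([ 0.727, -0.366,  0.047]), np.int32(473)), (array([ 0.642, -0.237,  0.054]), np.int32(151)), (array([ 0.503, -0.374,  0.036]), np.int32(595)), (array([ 0.644, -0.111,  0.053]), np.int32(151)), (array([0.629, 0.063, 0.06 ]), np.int32(403)), (array([0.726, 0.336, 0.067]), np.int32(141)), (array([0.74 , 0.339, 0.077]), np.int32(110)), (array([0.682, 0.345, 0.055]), np.int32(1551)), (array([0.493, 0.397, 0.062]), np.int32(668))]
[(array([0.501, 0.382, 0.055]), np.int32(175)), (array([0.703, 0.283, 0.055]), np.int32(459)), (array([0.636, 0.044, 0.057]), np.int32(257)), (array([ 0.648, -0.118,  0.058]), np.int32(124)), (array([ 0.647, -0.25 ,  0.051]), np.int32(197)), (array([ 0.729, -0.382,  0.049]), np.int32(801)), (array([ 0.506, -0.386,  0.038]), np.int32(906))]
```

Request:
send_rows(
  moves=[
    [[0.597,-0.3535,0],-1.125,0.085],
    [[0.597,-0.3535,0],-1.125,0.085],
    [[0.597,-0.3535,0],-1.125,0.085],
    [[0.597,-0.3535,0],-1.125,0.085],
    [[0.597,-0.3535,0],-1.125,0.085],
    [[0.597,-0.3535,0],-1.125,0.085],
    [[0.597,-0.3535,0],-1.125,0.085],
    [[0.597,-0.3535,0],-1.125,0.085],
  ],
)

```text
time: 0.77
tcp_pos: [0.434, -0.2399, 0.242]
orientation: [-180.0, -0.0, 83.2]
ft_force: [0.9, -1.1, 0.0]
gripper_width: 0.0849
grip_force: 0.0
```

Request:
send_rows(
  moves=[
    [[0.32,0.163,0],-0.12,0.085],
    [[0.32,0.163,0],-0.12,0.085],
    [[0.32,0.163,0],-0.12,0.085],
    [[0.32,0.163,0],-0.12,0.085],
    [[0.32,0.163,0],-0.12,0.085],
    [[0.32,0.163,0],-0.12,0.085],
    [[0.32,0.163,0.02],-0.12,0.085],
    [[0.32,0.163,0.04],-0.12,0.085],
  ],
)

```text
time: 1.43
tcp_pos: [0.6204, 0.0323, 0.2186]
orientation: [179.7, 0.0, 89.8]
ft_force: [0.6, -0.5, 1.1]
gripper_width: 0.0854
grip_force: 0.0
```

Request:
send_rows(
  moves=[
    [[0.025,0.014,0.03],0,0.085],
    [[0.025,0.014,0.065],0,0.085],
    [[0.025,0.014,0.065],0,0.085],
    [[0.025,0.014,0.065],0,0.085],
    [[0.025,0.014,0.065],0,0.085],
    [[0.025,0.014,0.065],0,0.085],
    [[0.025,0.014,0.065],0,0.085],
    [[0.025,0.014,0.065],0,0.085],
  ],
)

```text
time: 2.1
tcp_pos: [0.6334, 0.0542, 0.1542]
orientation: [179.8, 0.0, 89.7]
ft_force: [0.2, 0.1, -0.5]
gripper_width: 0.0849
grip_force: 0.0
```

```bash
python3 - <<'E'
from h import *
c=cam('wrist');save(c,'w1.png');np.savez('w1.npz',**c);s=ctrl.get_state();print(s['tcp_pos'],s['orientation'],-c['R'].T@c['t'],c['R'][2],c['intrinsics'])
E
```

```text
[0.63314191 0.05426011 0.15373844] [1.79815040e+02 7.25632913e-03 8.96578031e+01] [0.63385933 0.12564125 0.28500737] [ 8.12608622e-04 -2.79498117e-01 -9.60145896e-01] [[371.64829954   0.         320.23133663]
 [  0.         371.64829954 233.89713437]
 [  0.           0.           1.        ]]
```

View pics/w1.png

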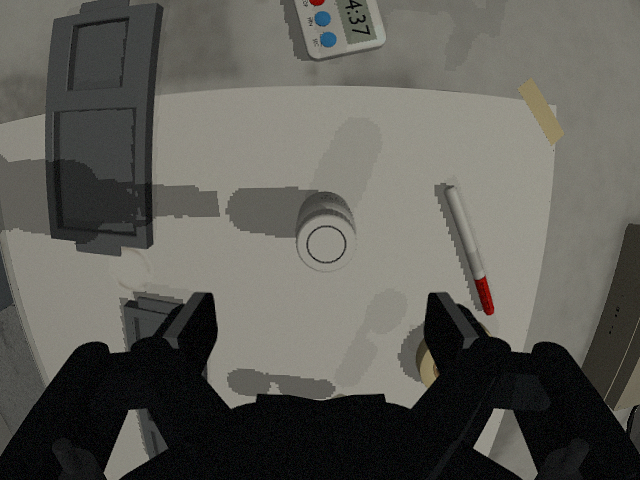

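The wrist view shows the bottle cap ring at (326,243) between the fingers. tray_two is at upper left with its small pocket at (100,55) and its large one at (95,170), so the small pocket is at the +y end.

```bash
cat >> h.py <<'E'
def fray(c,u,v,z):
    K=c['intrinsics'];d=np.array([u-K[0,2],v-K[1,2]]);r=np.hypot(*d);t=r/K[0,0]
    w=np.r_[d/max(r,1e-9)*np.sin(t),np.cos(t)]@c['R'];o=-c['R'].T@c['t'];return o+w*(z-o[2])/w[2]
E
python3 - <<'E'
from h import *
c=dict(np.load('w1.npz'))
print(fray(c,326,243,.074));print([fray(c,u,v,.014).round(4) for u,v in((49,242),(151,246),(162,7))])
E
```

```text
[0.63743652 0.05854292 0.074     ]
[array([0.3802, 0.0408, 0.014 ]), array([0.4945, 0.0374, 0.014 ]), array([0.5136, 0.2295, 0.014 ])]
```

Request:
send_rows(
  moves=[
    [[0.004,0.003,0.03],0,0.085],
    [[0.004,0.003,0.06],0,0.085],
    [[0.004,0.003,0.09],0,0.085],
    [[0.004,0.003,0.11],0,0.085],
    [[0.004,0.003,0.122],0,0.085],
    [[0.004,0.003,0.122],0,0.085],
    [[0.004,0.003,0.122],0,0.03],
    [[0.004,0.003,0.122],0,0.03],
  ],
)

```text
time: 2.82
tcp_pos: [0.6364, 0.0587, 0.0315]
orientation: [179.9, 0.0, 89.7]
ft_force: [0.1, -0.6, 0.5]
gripper_width: 0.0635
grip_force: 0.0
```

Request:
send_rows(
  moves=[
    [[0,0,0],0,0.02],
    [[0,0,0],0,0.02],
    [[0,0,0],0,0.02],
    [[0,0,0],0,0.02],
    [[0,0,0],0,0.02],
    [[0,0,0],0,0.02],
    [[0,0,0],0,0.02],
    [[0,0,0],0,0.02],
  ],
)

```text
time: 3.48
tcp_pos: [0.6368, 0.0588, 0.0318]
orientation: [179.8, 0.0, 89.7]
ft_force: [0.2, -0.0, 6.3]
gripper_width: 0.0398
grip_force: 60.4
```

Request:
send_rows(
  moves=[
    [[0,0,-0.02],0,0.02],
    [[0,0,-0.045],0,0.02],
    [[-0.02,-0.016,-0.06],0,0.02],
    [[-0.05,-0.041,-0.06],0,0.02],
    [[-0.08,-0.066,-0.06],0,0.02],
    [[-0.11,-0.09,-0.06],0,0.02],
    [[-0.14,-0.115,-0.06],0,0.02],
    [[-0.165,-0.136,-0.06],0,0.02],
  ],
)

```text
time: 4.15
tcp_pos: [0.4965, -0.1068, 0.0902]
orientation: [-180.0, 0.0, 89.7]
ft_force: [0.3, 0.2, -1.1]
gripper_width: 0.0396
grip_force: 60.6
```

Request:
send_rows(
  moves=[
    [[-0.015,-0.012,0],0,0.02],
    [[-0.025,-0.02,0],0,0.02],
    [[-0.032,-0.026,0],0,0.02],
    [[-0.032,-0.026,0],0,0.02],
    [[-0.032,-0.026,0],0,0.02],
    [[-0.032,-0.026,0],0,0.02],
    [[-0.032,-0.026,0],0,0.02],
    [[-0.032,-0.026,0],0,0.02],
  ],
)

```text
time: 4.82
tcp_pos: [0.4728, -0.1366, 0.0898]
orientation: [180.0, -0.0, 89.8]
ft_force: [-1.2, -0.5, -0.3]
gripper_width: 0.0401
grip_force: 60.6
```

```bash
python3 - <<'E'
from h import *
c=cam('wrist');save(c,'w2.png');np.savez('w2.npz',**c);s=ctrl.get_state();print(s['tcp_pos'],s['orientation'],s['gripper_width'])
E
```

```text
[ 0.47266419 -0.13669117  0.08978937] [ 1.79992977e+02 -1.36576465e-03  8.97894380e+01] 0.03996672668922662
```

View pics/w2.png

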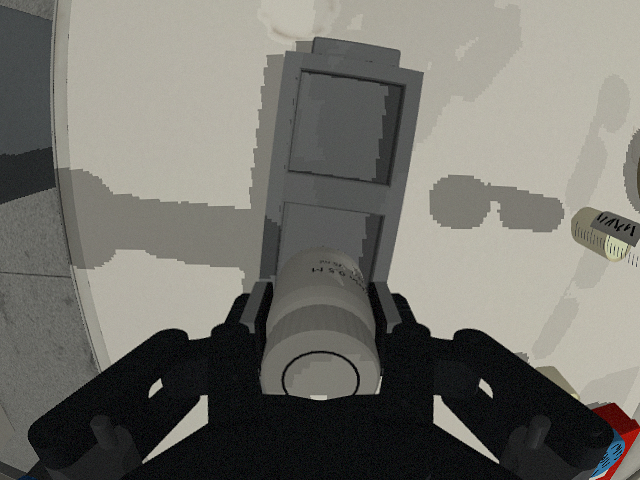

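The held bottle hangs over the middle pocket. The +y end pocket's corners are at (302,70), (405,83), (390,187), (288,172), and the middle pocket's far edge runs (284,203)–(384,215).

```bash
python3 - <<'E'
from h import *
c=dict(np.load('w2.npz'))
q=np.array([fray(c,u,v,.014)[:2] for u,v in((302,70),(405,83),(390,187),(288,172))]);print(q.round(4),q.mean(0))
q=np.array([fray(c,u,v,.014)[:2] for u,v in((284,203),(384,215))]);print(q,q.mean(0))
E
```

```text
[[ 0.4636 -0.0321]
 [ 0.5204 -0.0383]
 [ 0.5128 -0.0977]
 [ 0.4553 -0.0892]] [ 0.4880307  -0.06432699]
[[ 0.45260444 -0.10687688]
 [ 0.50993616 -0.11403759]] [ 0.4812703  -0.11045723]
```

Request:
send_rows(
  moves=[
    [[-0.002,0.0035,0.015],0,0.02],
    [[-0.002,0.0035,0.03],0,0.02],
    [[-0.002,0.0035,0.042],0,0.02],
    [[-0.002,0.0035,0.048],0,0.02],
    [[-0.002,0.0035,0.0525],0,0.02],
    [[-0.002,0.0035,0.0535],0,0.02],
    [[-0.002,0.0035,0.0535],0,0.02],
    [[-0.002,0.0035,0.0535],0,0.02],
  ],
)

```text
time: 5.53
tcp_pos: [0.4762, -0.1395, 0.0369]
orientation: [179.9, 0.0, 89.7]
ft_force: [0.2, -0.1, -0.9]
gripper_width: 0.0396
grip_force: 60.9
```

Request:
send_rows(
  moves=[
    [[0,0,0],0,0.06],
    [[0,0,0],0,0.07],
    [[0,0,0],0,0.07],
    [[0,0,0],0,0.07],
    [[0,0,0],0,0.07],
    [[0,0,-0.015],0,0.07],
    [[0,0,-0.04],0,0.07],
    [[0,0,-0.08],0,0.07],
  ],
)

```text
time: 6.2
tcp_pos: [0.4727, -0.1381, 0.1142]
orientation: [-179.6, -0.2, 89.7]
ft_force: [0.9, -1.1, -0.3]
gripper_width: 0.07
grip_force: 0.0
```

Request:
send_rows(
  moves=[
    [[0,0,-0.04],0,0.085],
    [[0,0.01,-0.075],0,0.085],
    [[0.006,0.045,-0.08],0,0.085],
    [[0.012,0.08,-0.08],0,0.085],
    [[0.016,0.115,-0.08],0,0.085],
    [[0.022,0.145,-0.08],0,0.085],
    [[0.022,0.165,-0.08],0,0.085],
    [[0.022,0.173,-0.08],0,0.085],
  ],
)

```text
time: 6.87
tcp_pos: [0.6514, -0.1176, 0.1955]
orientation: [179.9, 0.0, 89.8]
ft_force: [0.8, 0.8, -0.0]
gripper_width: 0.0852
grip_force: 0.0
```

```bash
cat >> h.py <<'E'
def blue(c,near,z=.115):
    hsv=cv2.cvtColor(c['pixels'],cv2.COLOR_RGB2HSV);m=((abs(hsv[...,0].astype(int)-105)<12)&(hsv[...,1]>120)&(hsv[...,2]>60)).astype(np.uint8)
    n,l,s,ce=cv2.connectedComponentsWithStats(m)
    for i in range(1,n):
        if s[i,4]>150: 
            cs,_=cv2.findContours((l==i).astype(np.uint8),0,2);(u,v),r=cv2.minEnclosingCircle(max(cs,key=len));print(s[i],(u,v,r),fray(c,u,v,z),fray(c,*ce[i],z))
E
python3 - <<'E'
from h import *
c=cam('wrist');save(c,'w3.png');blue(c,0);s=ctrl.get_state();print(s['tcp_pos'],s['orientation'])
E
```

```text
[ 295  219   55   56 2127] (321.962890625, 246.1395721435547, 28.03717041015625) [ 0.6527163  -0.11524928  0.115     ] [ 0.65280094 -0.11555934  0.115     ]
[299 381  42  20 543] (319.5, 394.0, 20.597429275512695) [ 0.65066886 -0.22921645  0.115     ] [ 0.65128411 -0.22637242  0.115     ]
[ 0.65145159 -0.11781469  0.19532171] [ 1.79943371e+02 -1.23312821e-03  8.97810087e+01]
```

View pics/w3.png

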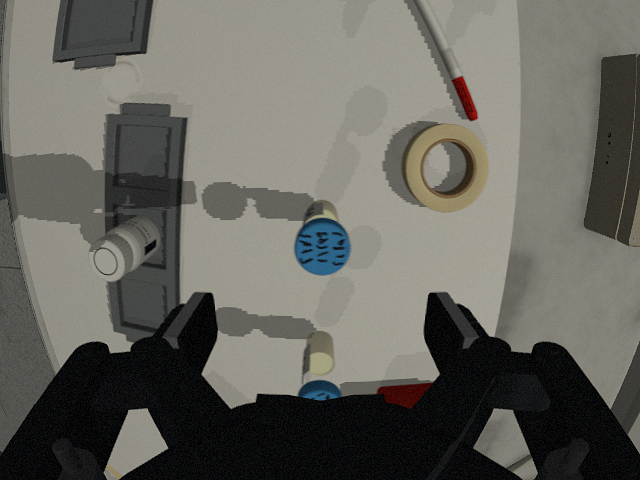

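The bottle stands upright in the middle pocket (cap at (107,257)), and tube_1's cap is centred at (322,246).

Request:
send_rows(
  moves=[
    [[0.002,0.001,0.03],0,0.085],
    [[0.002,0.001,0.06],0,0.085],
    [[0.002,0.001,0.09],0,0.085],
    [[0.002,0.001,0.113],0,0.085],
    [[0.002,0.001,0.1255],0,0.085],
    [[0.002,0.001,0.1255],0,0.085],
    [[0.002,0.001,0.1255],0,0.07],
    [[0.002,0.001,0.1255],0,0.055],
  ],
)

```text
time: 7.58
tcp_pos: [0.6503, -0.1165, 0.0722]
orientation: [179.9, 0.0, 89.7]
ft_force: [0.3, 0.5, 0.6]
gripper_width: 0.0633
grip_force: 0.0
```

Request:
send_rows(
  moves=[
    [[0,0,0],0,0.045],
    [[0,0,0],0,0.04],
    [[0,0,0],0,0.035],
    [[0,0,0],0,0.03],
    [[0,0,0],0,0.01],
    [[0,0,0],0,0.01],
    [[0,0,0],0,0.01],
    [[0,0,0],0,0.01],
  ],
)

```text
time: 8.25
tcp_pos: [0.6508, -0.1164, 0.0721]
orientation: [179.9, 0.0, 89.7]
ft_force: [1.0, 1.4, 5.9]
gripper_width: 0.0297
grip_force: 48.9
```

Request:
send_rows(
  moves=[
    [[0,0,-0.015],0,0.01],
    [[0,0,-0.04],0,0.01],
    [[0.008,-0.025,-0.065],0,0.01],
    [[0.018,-0.055,-0.07],0,0.01],
    [[0.03,-0.09,-0.07],0,0.01],
    [[0.04,-0.12,-0.07],0,0.01],
    [[0.048,-0.145,-0.07],0,0.01],
    [[0.0525,-0.16,-0.07],0,0.01],
  ],
)

```text
time: 8.92
tcp_pos: [0.4861, -0.0616, 0.1402]
orientation: [-179.8, -0.0, 89.7]
ft_force: [0.9, 0.3, -0.1]
gripper_width: 0.0294
grip_force: 51.4
```

Request:
send_rows(
  moves=[
    [[0,-0.0045,0],0,0.01],
    [[0,-0.0045,0],0,0.01],
    [[0,-0.0045,0.015],0,0.01],
    [[0,-0.0045,0.03],0,0.01],
    [[0,-0.0045,0.04],0,0.01],
    [[0,-0.0045,0.045],0,0.01],
    [[0,-0.0045,0.045],0,0.01],
    [[0,-0.0045,0.045],0,0.01],
  ],
)

```text
time: 9.58
tcp_pos: [0.4863, -0.0632, 0.0958]
orientation: [180.0, 0.0, 89.7]
ft_force: [-0.3, -0.6, 0.2]
gripper_width: 0.0297
grip_force: 51.5
```

Request:
send_rows(
  moves=[
    [[0,0,0.01],0,0.01],
    [[0,0,0.016],0,0.01],
    [[0,0,0.0195],0,0.01],
    [[0,0,0.0195],0,0.01],
    [[0,0,0.0195],0,0.01],
    [[0,0,0.0195],0,0.01],
    [[0,0,0.0195],0,0.01],
    [[0,0,0.0195],0,0.01],
  ],
)

```text
time: 10.25
tcp_pos: [0.4856, -0.0629, 0.0766]
orientation: [180.0, 0.0, 89.7]
ft_force: [0.7, 0.8, -0.3]
gripper_width: 0.0296
grip_force: 51.8
```

Request:
send_rows(
  moves=[
    [[0,0,0],0,0.035],
    [[0,0,0],0,0.045],
    [[0,0,0],0,0.055],
    [[0,0,0],0,0.065],
    [[0,0,0],0,0.075],
    [[0,0,0],0,0.08],
    [[0,0,-0.015],0,0.08],
    [[0,0,-0.04],0,0.08],
  ],
)

```text
time: 10.92
tcp_pos: [0.483, -0.0622, 0.1144]
orientation: [-179.7, -0.1, 89.7]
ft_force: [-0.2, 0.3, 0.9]
gripper_width: 0.08
grip_force: 0.0
```

Request:
send_rows(
  moves=[
    [[0,0,-0.035],0,0.085],
    [[0,0,-0.07],0,0.085],
    [[-0.02,0.018,-0.08],0,0.085],
    [[-0.048,0.044,-0.08],0,0.085],
    [[-0.076,0.07,-0.08],0,0.085],
    [[-0.104,0.096,-0.08],0,0.085],
    [[-0.13,0.12,-0.08],0,0.085],
    [[-0.15,0.138,-0.08],0,0.085],
  ],
)

```text
time: 11.58
tcp_pos: [0.6242, -0.2158, 0.1959]
orientation: [180.0, 0.0, 89.7]
ft_force: [0.6, 0.2, -0.2]
gripper_width: 0.085
grip_force: 0.0
```

Request:
send_rows(
  moves=[
    [[-0.015,0.014,0],0,0.085],
    [[-0.025,0.022,0],0,0.085],
    [[-0.029,0.026,0],0,0.085],
    [[-0.029,0.026,0],0,0.085],
    [[-0.029,0.026,0],0,0.085],
    [[-0.029,0.026,0],0,0.085],
    [[-0.029,0.026,0],0,0.085],
    [[-0.029,0.026,0],0,0.085],
  ],
)

```text
time: 12.25
tcp_pos: [0.6483, -0.2419, 0.1968]
orientation: [180.0, 0.0, 89.8]
ft_force: [-0.0, -0.0, 1.2]
gripper_width: 0.0852
grip_force: 0.0
```

```bash
python3 - <<'E'
from h import *
c=cam('wrist');save(c,'w4.png');blue(c,0);s=ctrl.get_state();print(s['tcp_pos'],s['orientation'])
E
```

```text
[ 58   0  46  21 672] (80.5, 2.0, 22.58881378173828) [ 0.4900487  -0.07106147  0.115     ] [ 0.49003242 -0.07583698  0.115     ]
[ 295  220   55   56 2062] (322.1902160644531, 247.72337341308594, 28.138168334960938) [ 0.64970581 -0.24094585  0.115     ] [ 0.64996757 -0.24147275  0.115     ]
[482 408  20  41 182] (495.5, 428.0, 20.056270599365234) [ 0.80179053 -0.41067761  0.115     ] [ 0.79822177 -0.40426579  0.115     ]
[ 0.6483455  -0.24199683  0.19682456] [1.79990578e+02 6.01142552e-03 8.97525758e+01]
```

View pics/w4.png

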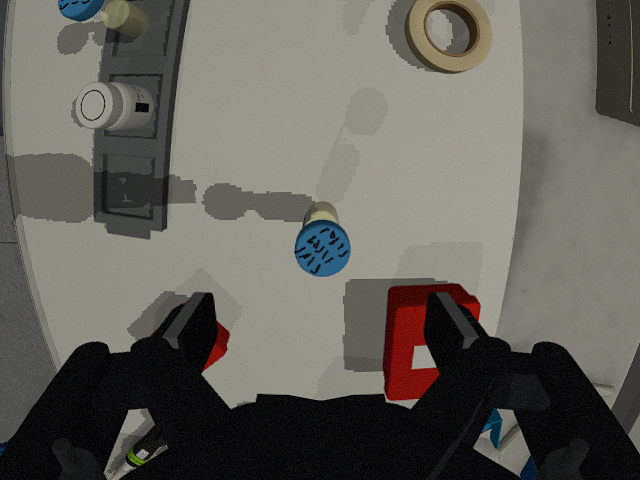

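tube_1 stands in the +y pocket (cap at (80,5)), and tube_2's cap is at (322,248), centred. The big red box at (430,340) is well clear in y.

Request:
send_rows(
  moves=[
    [[0.001,0.001,0.03],0,0.085],
    [[0.001,0.001,0.06],0,0.085],
    [[0.001,0.001,0.09],0,0.085],
    [[0.001,0.001,0.113],0,0.085],
    [[0.001,0.001,0.125],0,0.085],
    [[0.001,0.001,0.125],0,0.085],
    [[0.001,0.001,0.125],0,0.07],
    [[0.001,0.001,0.125],0,0.055],
  ],
)

```text
time: 12.97
tcp_pos: [0.6505, -0.2419, 0.073]
orientation: [179.9, 0.1, 89.7]
ft_force: [1.2, -0.1, 0.6]
gripper_width: 0.0633
grip_force: 0.0
```

Request:
send_rows(
  moves=[
    [[0,0,0],0,0.045],
    [[0,0,0],0,0.04],
    [[0,0,0],0,0.035],
    [[0,0,0],0,0.03],
    [[0,0,0],0,0.01],
    [[0,0,0],0,0.01],
    [[0,0,0],0,0.01],
    [[0,0,0],0,0.01],
  ],
)

```text
time: 13.63
tcp_pos: [0.6503, -0.242, 0.0726]
orientation: [179.9, 0.1, 89.7]
ft_force: [-1.3, 0.5, 5.7]
gripper_width: 0.0298
grip_force: 48.7
```

Request:
send_rows(
  moves=[
    [[0,0,-0.015],0,0.01],
    [[0,0,-0.04],0,0.01],
    [[0.004,-0.025,-0.065],0,0.01],
    [[0.009,-0.06,-0.07],0,0.01],
    [[0.015,-0.095,-0.07],0,0.01],
    [[0.02,-0.13,-0.07],0,0.01],
    [[0.025,-0.16,-0.07],0,0.01],
    [[0.028,-0.18,-0.07],0,0.01],
  ],
)

```text
time: 14.3
tcp_pos: [0.4663, -0.2115, 0.1409]
orientation: [-179.9, -0.1, 89.7]
ft_force: [-0.4, -0.4, -0.2]
gripper_width: 0.0299
grip_force: 50.9
```

Request:
send_rows(
  moves=[
    [[0,-0.0045,0],0,0.01],
    [[0,-0.0045,0],0,0.01],
    [[0,-0.0045,0.015],0,0.01],
    [[0,-0.0045,0.03],0,0.01],
    [[0,-0.0045,0.04],0,0.01],
    [[0,-0.0045,0.045],0,0.01],
    [[0,-0.0045,0.045],0,0.01],
    [[0,-0.0045,0.045],0,0.01],
  ],
)

```text
time: 14.97
tcp_pos: [0.4658, -0.2128, 0.0963]
orientation: [-180.0, -0.0, 89.7]
ft_force: [0.6, 0.4, -0.4]
gripper_width: 0.0298
grip_force: 50.9
```

Request:
send_rows(
  moves=[
    [[-0.001,0,0.01],0,0.01],
    [[-0.001,0,0.016],0,0.01],
    [[-0.001,0,0.0195],0,0.01],
    [[-0.001,0,0.0195],0,0.01],
    [[-0.001,0,0.0195],0,0.01],
    [[-0.001,0,0.0195],0,0.01],
    [[-0.001,0,0.0195],0,0.01],
    [[-0.001,0,0.0195],0,0.01],
  ],
)

```text
time: 15.63
tcp_pos: [0.4652, -0.2137, 0.0768]
orientation: [-180.0, -0.0, 89.7]
ft_force: [0.2, -0.2, 0.6]
gripper_width: 0.0299
grip_force: 51.2
```

Request:
send_rows(
  moves=[
    [[0,0,0],0,0.035],
    [[0,0,0],0,0.045],
    [[0,0,0],0,0.055],
    [[0,0,0],0,0.065],
    [[0,0,0],0,0.075],
    [[0,0,0],0,0.08],
    [[0,0,-0.015],0,0.08],
    [[0,0,-0.04],0,0.08],
  ],
)

```text
time: 16.3
tcp_pos: [0.4631, -0.2124, 0.1148]
orientation: [-179.7, -0.2, 89.7]
ft_force: [0.1, 0.1, 0.5]
gripper_width: 0.0802
grip_force: 0.0
```

Request:
send_rows(
  moves=[
    [[0,0,-0.035],0,0.085],
    [[0,0,-0.07],0,0.085],
    [[0,0,-0.1],0,0.085],
    [[0.03,0.002,-0.11],0,0.085],
    [[0.068,0.004,-0.11],0,0.085],
    [[0.108,0.006,-0.11],0,0.085],
    [[0.148,0.008,-0.11],0,0.085],
    [[0.188,0.01,-0.11],0,0.085],
  ],
)

```text
time: 16.97
tcp_pos: [0.4761, -0.0243, 0.2271]
orientation: [180.0, 0.0, 89.7]
ft_force: [0.4, -0.2, 0.3]
gripper_width: 0.0852
grip_force: 0.0
```

Request:
send_rows(
  moves=[
    [[0.04,0.002,0],0,0.085],
    [[0.08,0.004,0],0,0.085],
    [[0.12,0.007,0],0,0.085],
    [[0.16,0.009,0],0,0.085],
    [[0.2,0.011,0],0,0.085],
    [[0.24,0.013,0],0,0.085],
    [[0.28,0.015,0],0,0.085],
    [[0.32,0.018,0],0,0.085],
  ],
)

```text
time: 17.63
tcp_pos: [0.4954, 0.2962, 0.2269]
orientation: [180.0, 0.0, 89.7]
ft_force: [0.7, -1.2, 0.4]
gripper_width: 0.0852
grip_force: 0.0
```

Request:
send_rows(
  moves=[
    [[0.035,0.002,0],0,0.085],
    [[0.065,0.003,0.01],0,0.085],
    [[0.09,0.004,0.03],0,0.085],
    [[0.1,0.005,0.05],0,0.085],
    [[0.1,0.006,0.065],0,0.085],
    [[0.1,0.006,0.065],0,0.085],
    [[0.1,0.006,0.065],0,0.085],
    [[0.1,0.006,0.065],0,0.085],
  ],
)

```text
time: 18.3
tcp_pos: [0.5027, 0.3939, 0.1628]
orientation: [180.0, -0.0, 89.7]
ft_force: [-0.1, -0.1, 0.8]
gripper_width: 0.085
grip_force: 0.0
```

```bash
python3 - <<'E'
from h import *
c=cam('wrist');save(c,'w5.png');np.savez('w5.npz',**c);s=ctrl.get_state();print(s['tcp_pos'],s['orientation'])
E
```

```text
[0.5030837  0.39397552 0.16339951] [ 1.79893201e+02 -5.80680388e-02  8.96709938e+01]
```

View pics/w5.png

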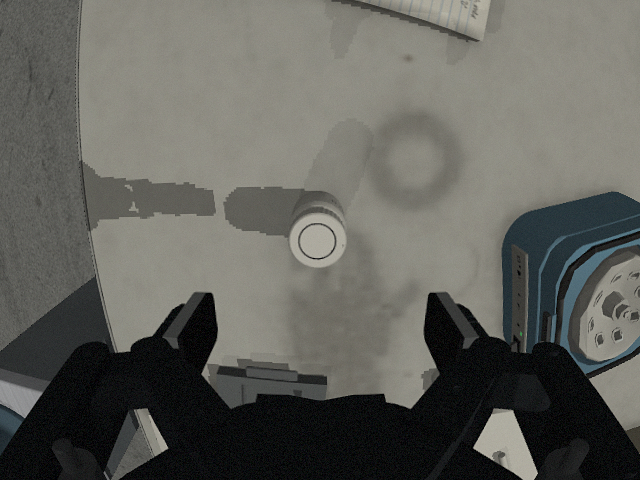

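bottle_2's cap is centred at (317,240), nearly under the jaws. The centrifuge at (580,290) is clear of the right finger.

Request:
send_rows(
  moves=[
    [[0.003,-0.001,0.03],0,0.085],
    [[0.003,-0.001,0.06],0,0.085],
    [[0.003,-0.001,0.09],0,0.085],
    [[0.003,-0.001,0.115],0,0.085],
    [[0.003,-0.001,0.13],0,0.085],
    [[0.003,-0.001,0.13],0,0.085],
    [[0.003,-0.001,0.13],0,0.03],
    [[0.003,-0.001,0.13],0,0.03],
  ],
)

```text
time: 19.02
tcp_pos: [0.5029, 0.3977, 0.0341]
orientation: [179.8, -0.1, 89.7]
ft_force: [1.0, 0.5, 0.2]
gripper_width: 0.0635
grip_force: 0.0
```

Request:
send_rows(
  moves=[
    [[0,0,0],0,0.02],
    [[0,0,0],0,0.02],
    [[0,0,0],0,0.02],
    [[0,0,0],0,0.02],
    [[0,0,0],0,0.02],
    [[0,0,0],0,0.02],
    [[0,0,0],0,0.02],
    [[0,0,0],0,0.02],
  ],
)

```text
time: 19.68
tcp_pos: [0.503, 0.3981, 0.0343]
orientation: [179.8, -0.1, 89.7]
ft_force: [0.0, -1.2, 5.5]
gripper_width: 0.0394
grip_force: 60.4
```

Request:
send_rows(
  moves=[
    [[0,0,-0.02],0,0.02],
    [[0,0,-0.045],0,0.02],
    [[-0.025,-0.006,-0.06],0,0.02],
    [[-0.06,-0.016,-0.06],0,0.02],
    [[-0.095,-0.026,-0.06],0,0.02],
    [[-0.13,-0.035,-0.06],0,0.02],
    [[-0.165,-0.044,-0.06],0,0.02],
    [[-0.19,-0.051,-0.06],0,0.02],
  ],
)

```text
time: 20.35
tcp_pos: [0.4483, 0.205, 0.0924]
orientation: [180.0, 0.1, 89.7]
ft_force: [-0.2, -0.9, -0.6]
gripper_width: 0.0395
grip_force: 60.5
```

Request:
send_rows(
  moves=[
    [[-0.006,0,0],0,0.02],
    [[-0.006,0,0],0,0.02],
    [[-0.006,0,0],0,0.02],
    [[-0.006,0,0],0,0.02],
    [[-0.006,0,0],0,0.02],
    [[-0.006,0,0],0,0.02],
    [[-0.006,0,0],0,0.02],
    [[-0.006,0,0],0,0.02],
  ],
)

```text
time: 21.02
tcp_pos: [0.4494, 0.2018, 0.0917]
orientation: [-180.0, 0.0, 89.8]
ft_force: [-0.6, -0.1, -1.0]
gripper_width: 0.0399
grip_force: 60.5
```

```bash
python3 - <<'E'
from h import *
c=cam('wrist');save(c,'w6.png');np.savez('w6.npz',**c);s=ctrl.get_state();print(s['tcp_pos'],s['orientation'])
E
```

```text
[0.4493355  0.2017058  0.09169687] [-1.79990630e+02  7.19104194e-03  8.97508211e+01]
```

View pics/w6.png

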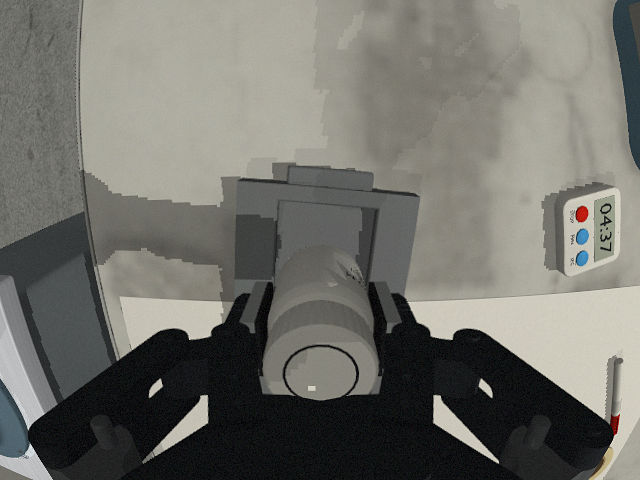

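The held bottle is over the small pocket. The tray's far edge runs (237,180)–(419,195) and the pocket's far edge (278,201)–(378,208).

```bash
python3 - <<'E'
from h import *
c=dict(np.load('w6.npz'))
f=lambda u,v:fray(c,u,v,.014)[:2]
a,b=f(237,180),f(419,195);d=(b-a)/np.linalg.norm(b-a);n=np.array([d[1],-d[0]])
print(a,b,np.linalg.norm(b-a),np.degrees(np.arctan2(*d[::-1])),(a+b)/2+n*39)
a,b=f(278,201),f(378,208);print(a,b,(a+b)/2+n*.029, (a+b)/2)
E
```

```text
[0.40207981 0.24508218] [0.50732097 0.23599841] 0.10563245940776328 -4.933191991599579 [ -2.89906955 -38.6149899 ]
[0.42556693 0.2324156 ] [0.48316566 0.2281052 ] [0.45187246 0.20136783] [0.45436629 0.2302604 ]
```

Request:
send_rows(
  moves=[
    [[0,0.0025,0.015],0,0.02],
    [[0,0.0025,0.03],0,0.02],
    [[0,0.0025,0.042],0,0.02],
    [[0,0.0025,0.048],0,0.02],
    [[0,0.0025,0.0515],0,0.02],
    [[0,0.0025,0.0527],0,0.02],
    [[0,0.0025,0.0527],0,0.02],
    [[0,0.0025,0.0527],0,0.02],
  ],
)

```text
time: 21.73
tcp_pos: [0.4523, 0.2015, 0.0397]
orientation: [179.9, -0.0, 89.7]
ft_force: [0.4, -0.2, -0.1]
gripper_width: 0.0397
grip_force: 60.9
```

Request:
send_rows(
  moves=[
    [[0,0,0],0,0.06],
    [[0,0,0],0,0.07],
    [[0,0,0],0,0.07],
    [[0,0,0],0,0.07],
    [[0,0,0],0,0.07],
    [[0,0,-0.015],0,0.07],
    [[0,0,-0.04],0,0.07],
    [[0,0,-0.08],0,0.07],
  ],
)

```text
time: 22.4
tcp_pos: [0.4487, 0.2003, 0.1169]
orientation: [-179.6, 0.1, 89.7]
ft_force: [0.5, 0.5, -0.2]
gripper_width: 0.07
grip_force: 0.0
```

Request:
send_rows(
  moves=[
    [[0,0,-0.04],0,0.085],
    [[0,0,-0.08],0,0.085],
    [[-0.03,0,-0.1],0.1,0.085],
    [[-0.065,0.004,-0.11],0.2,0.085],
    [[-0.105,0.008,-0.11],0.3,0.085],
    [[-0.145,0.012,-0.11],0.4,0.085],
    [[-0.185,0.016,-0.11],0.5,0.085],
    [[-0.225,0.02,-0.11],0.6,0.085],
  ],
)

```text
time: 23.07
tcp_pos: [0.4706, -0.0255, 0.2294]
orientation: [180.0, -0.0, 55.1]
ft_force: [1.9, 0.1, -0.6]
gripper_width: 0.0851
grip_force: 0.0
```

Request:
send_rows(
  moves=[
    [[-0.03,0.026,0],0.1,0.085],
    [[-0.06,0.051,0],0.2,0.085],
    [[-0.09,0.077,0],0.288,0.085],
    [[-0.12,0.102,0],0.288,0.085],
    [[-0.15,0.128,0],0.288,0.085],
    [[-0.18,0.154,0],0.288,0.085],
    [[-0.21,0.179,0],0.288,0.085],
    [[-0.24,0.205,0],0.288,0.085],
  ],
)

```text
time: 23.73
tcp_pos: [0.5025, -0.3397, 0.229]
orientation: [-180.0, -0.0, 38.8]
ft_force: [1.3, -0.3, 0.1]
gripper_width: 0.0849
grip_force: 0.0
```

Request:
send_rows(
  moves=[
    [[-0.012,0.018,0.01],0,0.085],
    [[-0.018,0.028,0.03],0,0.085],
    [[-0.02,0.031,0.055],0,0.085],
    [[-0.02,0.031,0.07],0,0.085],
    [[-0.02,0.031,0.07],0,0.085],
    [[-0.02,0.031,0.07],0,0.085],
    [[-0.02,0.031,0.07],0,0.085],
    [[-0.02,0.031,0.07],0,0.085],
  ],
)

```text
time: 24.4
tcp_pos: [0.5075, -0.3749, 0.161]
orientation: [179.8, -0.0, 38.9]
ft_force: [0.2, -0.5, 0.7]
gripper_width: 0.0852
grip_force: 0.0
```

```bash
python3 - <<'E'
from h import *
c=cam('wrist');save(c,'w7.png');np.savez('w7.npz',**c);s=ctrl.get_state();print(s['tcp_pos'],s['orientation'])
hsv=cv2.cvtColor(c['pixels'],cv2.COLOR_RGB2HSV)
m=(((hsv[...,0]<8)|(hsv[...,0]>172))&(hsv[...,1]>130)).astype(np.uint8)
n,l,st,ce=cv2.connectedComponentsWithStats(m)
print([(st[i],ce[i]) for i in range(1,n) if st[i,4]>300])
E
```

```text
[ 0.50759008 -0.3749104   0.16101413] [ 1.79822850e+02 -2.47707888e-02  3.88597618e+01]
[(array([ 444,    0,  146,   67, 5904], dtype=int32), array([523.99847561,  25.80064363])), (array([ 278,  173,   88,  113, 8052], dtype=int32), array([322.6009687 , 227.91045703]))]
```

View pics/w7.png

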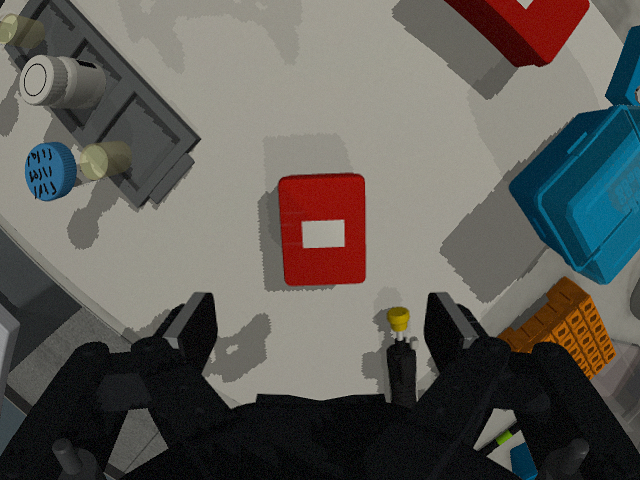

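The parts_box lid spans (285,176)–(365,284), squarely between the jaws, with its label at (323,234). The pipette tip at (398,318) is some 50 mm behind the finger line.

```bash
python3 - <<'E'
from h import *
c=dict(np.load('w7.npz'));f=lambda u,v:fray(c,u,v,.037)[:2]
q=np.array([f(*p) for p in((284,180),(363,176),(366,283),(287,285))])
print(q,q.mean(0),f(323,234),f(398,318));d=q[1]-q[2];print(np.degrees(np.arctan2(d[1],d[0])));d=q[0]-q[3];print(np.degrees(np.arctan2(d[1],d[0])))
R=np.radians(38.86);e=q.mean(0)-[.5076,-.3749];print('tx,ty',e@[np.cos(R),np.sin(R)],e@[np.sin(R),-np.cos(R)])
E
```

```text
[[ 0.52011162 -0.33268485]
 [ 0.55658064 -0.37348388]
 [ 0.49715842 -0.42748751]
 [ 0.4587981  -0.38217947]] [ 0.50816219 -0.37895892] [ 0.50673578 -0.37816382] [ 0.49008683 -0.46809769]
42.26494299811846
38.91179791609127
tx,ty -0.002108878794067289 0.0035133404652451213
```

Request:
send_rows(
  moves=[
    [[-0.002,0.0025,0.03],-0.012,0.085],
    [[-0.002,0.0025,0.06],-0.012,0.085],
    [[-0.002,0.0025,0.09],-0.012,0.085],
    [[-0.002,0.0025,0.115],-0.012,0.085],
    [[-0.002,0.0025,0.13],-0.012,0.085],
    [[-0.002,0.0025,0.138],-0.012,0.085],
    [[-0.002,0.0025,0.138],-0.012,0.085],
    [[-0.002,0.0025,0.138],-0.012,0.075],
  ],
)

```text
time: 25.12
tcp_pos: [0.5074, -0.3781, 0.0223]
orientation: [179.9, -0.0, 39.5]
ft_force: [0.1, 0.4, -0.4]
gripper_width: 0.0759
grip_force: 0.0
```

Request:
send_rows(
  moves=[
    [[0,0,0],0,0.04],
    [[0,0,0],0,0.04],
    [[0,0,0],0,0.04],
    [[0,0,0],0,0.04],
    [[0,0,0],0,0.04],
    [[0,0,0],0,0.04],
    [[0,0,0],0,0.04],
    [[0,0,0],0,0.04],
  ],
)

```text
time: 25.78
tcp_pos: [0.5083, -0.3791, 0.0237]
orientation: [179.7, -0.0, 39.5]
ft_force: [-0.5, -0.1, 7.1]
gripper_width: 0.0615
grip_force: 66.8
```

Request:
send_rows(
  moves=[
    [[0,0,-0.015],0,0.04],
    [[0,0,-0.045],0,0.04],
    [[0,0,-0.08],0,0.04],
    [[0,0,-0.115],0,0.04],
    [[0,0,-0.145],0,0.04],
    [[0.01,-0.016,-0.155],0,0.04],
    [[0.026,-0.042,-0.155],-0.1,0.04],
    [[0.0475,-0.077,-0.155],-0.2,0.04],
  ],
)

```text
time: 26.45
tcp_pos: [0.4957, -0.2902, 0.1783]
orientation: [179.6, 0.0, 51.1]
ft_force: [1.9, 1.1, -1.6]
gripper_width: 0.0618
grip_force: 65.9
```

Request:
send_rows(
  moves=[
    [[0.027,-0.029,0],-0.08,0.04],
    [[0.054,-0.058,0],-0.17,0.04],
    [[0.081,-0.086,0],-0.26,0.04],
    [[0.108,-0.115,0],-0.35,0.04],
    [[0.135,-0.144,0],-0.44,0.04],
    [[0.163,-0.173,0],-0.52,0.04],
    [[0.19,-0.202,0],-0.59,0.04],
    [[0.217,-0.231,0],-0.59,0.04],
  ],
)

```text
time: 27.12
tcp_pos: [0.451, 0.0277, 0.1769]
orientation: [179.9, -0.0, 84.9]
ft_force: [1.0, -0.3, -0.7]
gripper_width: 0.0616
grip_force: 65.9
```

Request:
send_rows(
  moves=[
    [[0.03,-0.006,0],0,0.04],
    [[0.055,-0.011,0],0,0.04],
    [[0.07,-0.015,0.02],0,0.04],
    [[0.0735,-0.015,0.05],0,0.04],
    [[0.0735,-0.015,0.075],0,0.04],
    [[0.0735,-0.015,0.095],0,0.04],
    [[0.0735,-0.015,0.1],0,0.04],
    [[0.0735,-0.015,0.1],0,0.04],
  ],
)

```text
time: 27.78
tcp_pos: [0.4418, 0.1005, 0.0752]
orientation: [-179.8, 0.0, 84.8]
ft_force: [0.2, -0.3, -0.9]
gripper_width: 0.0615
grip_force: 66.0
```

```bash
python3 - <<'E'
from h import *
c=cam('wrist');save(c,'w8.png');np.savez('w8.npz',**c);s=ctrl.get_state();print(s['tcp_pos'],s['orientation'])
E
```

```text
[0.44303347 0.10044731 0.07644761] [-1.79967415e+02  1.23821179e-02  8.47766040e+01]
```

View pics/w8.png

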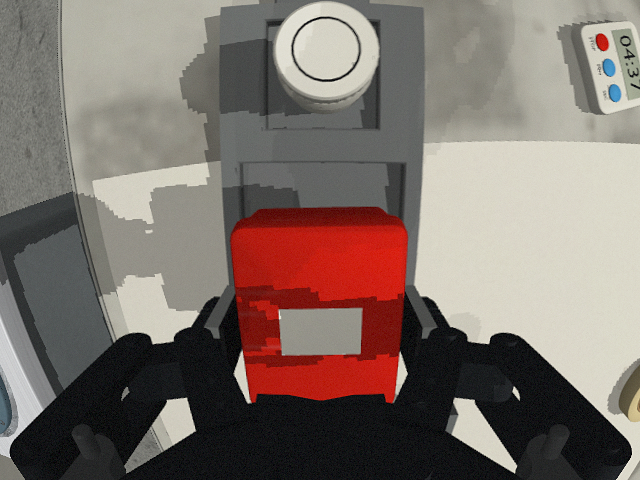

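The box is held level, its +y top edge at (233–407,226). The large pocket's +y edge is at (241,163)–(405,165), and the bottle is upright in the small pocket.

```bash
python3 - <<'E'
from h import *
c=dict(np.load('w8.npz'));n=np.array([.09,.996])
a,b=fray(c,241,163,.014)[:2],fray(c,405,165,.014)[:2];print('pocket',a,b,(a+b)/2-n*.0525)
for z in(.09,):
  a,b=fray(c,234,226,z)[:2],fray(c,407,226,z)[:2];print('box',a,b,(a+b)/2-n*.0415)
E
```

```text
pocket [0.40543041 0.15824029] [0.49094471 0.14944332] [0.44346256 0.10155181]
box [0.41752549 0.14328412] [0.47422438 0.13814326] [0.44213993 0.09937969]
```

Request:
send_rows(
  moves=[
    [[0.002,0.001,0.015],0,0.04],
    [[0.002,0.001,0.028],0,0.04],
    [[0.002,0.001,0.037],0,0.04],
    [[0.002,0.001,0.043],0,0.04],
    [[0.002,0.001,0.046],0,0.04],
    [[0.002,0.001,0.0475],0,0.04],
    [[0.002,0.001,0.0475],0,0.04],
    [[0.002,0.001,0.0475],0,0.04],
  ],
)

```text
time: 28.5
tcp_pos: [0.4449, 0.1024, 0.0291]
orientation: [180.0, -0.0, 84.8]
ft_force: [0.2, 0.1, -1.4]
gripper_width: 0.0619
grip_force: 66.0
```

Request:
send_rows(
  moves=[
    [[0,0,0],0,0.065],
    [[0,0,0],0,0.07],
    [[0,0,0],0,0.075],
    [[0,0,0],0,0.08],
    [[0,0,0],0,0.08],
    [[0,0,-0.01],0,0.08],
    [[0,0,-0.03],0,0.08],
    [[0,0,-0.06],0,0.08],
  ],
)

```text
time: 29.17
tcp_pos: [0.4419, 0.1022, 0.0873]
orientation: [-179.7, 0.1, 84.8]
ft_force: [0.1, -0.2, -0.5]
gripper_width: 0.0797
grip_force: 0.0
```

Request:
send_rows(
  moves=[
    [[0,0,-0.04],0,0.08],
    [[0,0,-0.08],0,0.08],
    [[0,0,-0.12],0,0.08],
    [[0,0,-0.16],0,0.08],
    [[0,-0.02,-0.19],0,0.08],
    [[0,-0.04,-0.2],0,0.08],
    [[0,-0.04,-0.2],0,0.08],
    [[0,-0.04,-0.2],0,0.08],
  ],
)

```text
time: 29.83
tcp_pos: [0.4047, 0.1062, 0.2895]
orientation: [179.9, -0.0, 84.8]
ft_force: [0.4, 0.6, 0.0]
gripper_width: 0.08
grip_force: 0.0
```

```bash
python3 - <<'E'
from h import *
c=cam('scene');s=ctrl.get_state();print(s['tcp_pos'],s['time'])
cv2.imwrite('pics/end.png',cv2.resize(c['pixels'][180:420,220:520,::-1],None,fx=2.4,fy=2.4,interpolation=cv2.INTER_CUBIC))
E
```

```text
[0.40472919 0.10610685 0.28840937] 29.8833
```

View pics/end.png

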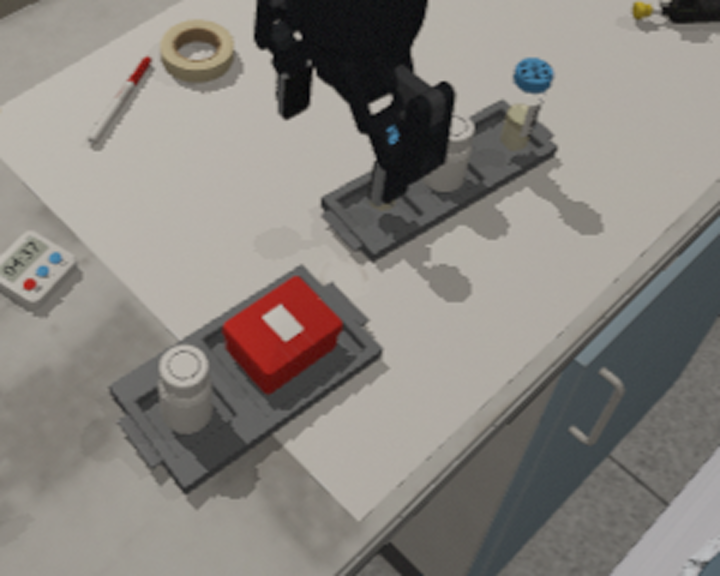

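The crop shows the box flat in the large pocket at (283,332), the bottles at (186,385) and (455,152), and a tube at (528,100). The other tube is hidden behind the gripper, so I'll check the heights by depth before handing in.

```bash
python3 - <<'E'
from h import *
ok=True
C=np.concatenate([pts(cam(n)).reshape(-1,3) for n in('scene','side')])
for n,p,r,h in(('box',(.4445,.1025),.025,.041),('b2',(.452,.2015),.014,.078),('b1',(.476,-.139),.014,.078),('t1',(.486,-.063),.012,.119),('t2',(.465,-.214),.012,.119)):
    q=C[(np.hypot(*(C[:,:2]-p).T)<r)&(C[:,2]<.16)&(C[:,2]>h-.012)];z=np.median(q[:,2]);print(n,len(q),z);ok&=abs(z-h)<.005
if ok: print(ctrl.hand_in())
E
```

```text
box 550 0.041285020153259036
b2 197 0.07754140127983515
b1 103 0.07817769628727
t1 58 0.1188683510991218
t2 75 0.11847525591308959
the job is handed in; nothing more can be done
None
```

Both kits are made up and handed in at about 30 s of robot time. The depth check put all five items at the height for standing upright on their pocket floors, and I did not touch the timer or tape roll.

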